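Hang the drained spice caddy in the pantry tub and load it

TASK

The hook-on steel caddy has drained on the sloping wooden rack: take it by its grip tab and hang it upright inside the white tub, its bent lip hooked right down over the tub's plain wall (the one farthest from you), and let go. Then stand the black-capped spice jar upright in the hanging caddy, down on its floor. Set both down gently without dropping them, and leave the tin and the jam jar beside the work where they are.

Things in the scene. Friction and masses are not known exactly. Their poses are not given: they have to be found in the camera images.
- caddy: Loose steel hook-on caddy, 0.15-0.31 kg; sizes in mm. Origin: centre of underside; z up when hung, x to the lip, y along it. Open pocket 62 (x) by 70 (y) outside, walls 3, 50 high, floor 4 (inside 56 by 64). Back plate x 28..31 rises to z 79; bridge z 75..79 tops the slot; the lip, 70 wide, slants down and out from x 41 (z 75) to x 48 (z 48): slot 10 wide at its top, 17 at its mouth, open below.
- caddy_hook (a point): Point of the caddy at (34, 0, 75) mm: underside of the lip's bridge, 3 mm outside the back plate; axes as the caddy's. When the caddy hangs with its back plate against the wall this point meets tub_far_rim; up to 5 mm farther inward is normal play. The lip reaches 27 mm below it.
- caddy_grip (a point): Centre of the grey grip tab on the caddy's bridge (37, 0, 100 mm in the caddy's frame; axes as the caddy's): 12 mm thick (x), 40 mm wide (y), free from z 79 to 122 mm. At the start it points up and 35 degrees from vertical towards the robot's side, as the caddy leans.
- tub: White open plastic tub, 160 (x) by 180 (y) by 130 mm high, walls 6 mm, fixed. Origin: centre of its underside; +x to its far wall, away from the robot. Near and side walls have a thick rim flange that does not fit the caddy's slot; the far wall is plain. Stands left or right of the middle, turned up to 0.3 rad.
- tub_far_rim (a point): Middle of the top edge of the tub's plain far wall (mid-thickness; 77, 0, 130 mm in the tub's frame). Axes as the tub's. The wall is free along 160 mm inside.
- drainer: Wooden drainer rack, fixed, footprint 130 by 104 mm, about 80 mm high; origin: centre of its underside. The caddy leans in its L-shaped bed: lip uppermost, y axes of both parallel and level, caddy's z tilted 35 degrees from vertical to the drainer's -x (robot) side. It stands left or right of the middle, opposite the tub, turned up to 0.3 rad.
- spice_jar: Loose round spice jar with black cap, 41 mm diameter, 105 mm tall, upright, 0.11 to 0.22 kg, on the worktop between tub and drainer. Origin: centre of its underside, z up its axis.
- tin: Short food tin, 75 mm diameter, 58 mm high, a bystander behind the jar; origin at the centre of its underside.
- jam_jar: Jam jar, 68 mm diameter, 84 mm high, a bystander behind the jar; origin at the centre of its underside.

How it is judged:
On the way:
1. the caddy hangs by its lip on the tub's far wall, upright, let go, while the jar is not yet in it (x of caddy_hook in the frame of tub_far_rim between -0.011 and 0.006 m and y of caddy_hook in the frame of tub_far_rim between -0.055 and 0.055 m and z of caddy_hook in the frame of tub_far_rim between -0.006 and 0.006 m and angle between caddy's own z axis and vertical below 0.14 rad and angle between the x axis of caddy and the x axis of tub, either way round below 0.17 rad and contact force between the fingers and caddy below 0.1 N and horizontal distance between spice_jar and caddy above 0.04 m), for 0.3 s.
At the end, for the whole second after the job is handed in: Caddy on the far wall: hook point within 6 mm of the rim in height, 11 mm inside to 6 mm outside, 55 mm along; tilt under 0.14, turned under 0.17 rad. Jar in its pocket: underside -4 to 10 mm from the caddy's, within 20 mm of its middle, tilt under 0.25. Both let go, at rest (x of caddy_hook in the frame of tub_far_rim between -0.011 and 0.006 m and y of caddy_hook in the frame of tub_far_rim between -0.055 and 0.055 m and z of caddy_hook in the frame of tub_far_rim between -0.006 and 0.006 m and angle between caddy's own z axis and vertical below 0.14 rad and angle between the x axis of caddy and the x axis of tub, either way round below 0.17 rad and x of spice_jar in the frame of caddy between -0.02 and 0.02 m and y of spice_jar in the frame of caddy between -0.02 and 0.02 m and z of spice_jar in the frame of caddy between -0.004 and 0.01 m and angle between spice_jar's own z axis and vertical below 0.25 rad and contact force between the fingers and caddy below 0.1 N and contact force between the fingers and spice_jar below 0.1 N and linear speed of each of caddy, spice_jar below 0.03 m/s and angular speed of each of caddy, spice_jar below 0.3 rad/s); the robot touches nothing.
It fails at once if the caddy or the jar is dropped (falls free faster than 0.7 m/s) ((linear speed of caddy above 0.7 m/s and contact force between the fingers and caddy below 0.1 N) or (linear speed of spice_jar above 0.7 m/s and contact force between the fingers and spice_jar below 0.1 N)).
It fails at once if a bystander (tin or jam jar) is moved more than 25 mm (distance of any of tin, jam_jar from where it was at the start of the episode above 0.025 m).
It also fails if it takes over 59 s, if anything falls off the work surface, if the arm or the gripper's body presses on something with over 40 N, if the wrist force passes 120 N, or if a joint passes its speed limit or range.

ROBOT

A 7-joint arm with a two-finger parallel gripper is mounted at the origin on a cart in front of the work surface, level with it; the furniture and walls round the work are solid. World frame = base frame: x ahead of the robot, y to its left, z up, the work surface at z = 0. Lengths are in m, angles in rad, forces in N, time in s.
With the tool pointing down it reaches from about 0.4 to 0.85 m from the base axis. Payload 10.4 kg.
Tool frame: the origin (TCP) lies on the centre line of the jaws, within the pads' length; the fingertips stand 8 mm ahead of it and the grasp point (between the pads) lies 11 mm behind it (r.finger_overhang is the distance from the TCP to the fingertips, in m); z points along the fingers, y is the line along which they close (so a half turn about z gives the same grasp; the last joint's range is limited). The gripper opens to 87 mm and grips with 3 to 60 N. Pads are 19 mm wide; open, the fingers measure 117 mm over their backs; the gripper's body (75 mm by 190 mm) begins 51 mm behind the grasp point.
Start: joints at [-1.295, 0.332, -0.065, 1.46, 0.022, 1.35, -0.088], TCP at [0.184, 0.597, 0.231] pointing down, gripper open.
Joint ranges: [-2.6, 2.6], [-0.5, 2.12], [-1.47, 1.34], [0.16, 2.42], [-1.27, 4.41], [0.06, 2.06], [-2.6, 2.6]. Speed limits (rad/s): [2.22, 2.22, 2.79, 2.79, 3.14, 3.14, 3.14].

INTERFACE

Orientations are given as a unit quaternion [x, y, z, w].
In Python, from bench import r, vision gives the robot as it stands.
- The arm moves only by the tool drive_tool, never from a script. Its argument "series" is a list of rows, each a list of 2 entries, a list of its own where there are three numbers: the shift along the world's x, y, z in cm, then the turn about the world's z in degrees. A call has exactly 10 rows; each row shifts and turns the commanded pose from where the row before left it; what a row does not reach is not made up. A row lasts 1/8 s, in which the tool goes at most 62.5 mm and 10.7 degrees, less where a joint would pass 70% of its speed; a pose out of reach is approached as far as the arm can. A call with a gripper value outside its range is refused whole. "hand" is the closure, from 0 (fully open) to 1 (shut), set as the call begins (left out, the last holds). The fingers move at their own pace and stop on an object; "newtons" is the grip in N (left out, the last holds). Time passes only in rows, so rows that do not move let the fingers close, or fill a call up. It gives the time, the measured TCP pose, the force, the opening and the grip force at its end, in the units of the state.
- r.read_state(): the state, without advancing time (a new reading comes with each control period).
- vision.camera(name): name is "scene" or "side" or "wrist"; returns a dict with "color" (420x560x3 uint8, red, green, blue), "intrinsics" (3x3 intrinsics, pixels), "R" (3x3) and "t" (3): a world point X has camera coordinates R X + t; the wrist camera has in their place "mount" (4x4, takes a point from camera to tool coordinates, whose origin is the TCP and whose axes are the flange's). Camera axes: x right, y down, z forward; pixel columns grow to the right and rows downward; lengths in m; the calibration is good to about 2 mm. A picture is of the moment at which its call begins: read the wrist's pose just before it. There is no depth.
- r.close_job(): hands the job in; it is judged then, once.
The state is a dict: "time": time; "joint_positions": joint angles; "joint_vel": joint speeds; "joint_torque": joint torques, N m; "ee_pos": TCP position; "eef_rot": TCP orientation; "ft_force": force on the tool from outside, world axes, zero at the start; "torque": the same for the moment, N m; "width": finger opening in m; "grip_force": force on a finger pad.
Only numpy, scipy, OpenCV 4.12 (cv2) and the standard library are available. Lean on these libraries where they do the work, as an engineer would, in place of code of your own. Each camera call takes 0.05 s, during which the arm holds its last target. There are 200 camera calls.

## Working session

There is one attempt and no reset: what is moved stays moved. The work goes in short steps, Python scripts to look and compute and a tool call to move; the robot and the scene stay as the last step left them, time stands still between calls to the robot, and variables do not carry over. Pictures are saved under pics/ and viewed, at most 10 in all, crops included, and the job is handed in when it is done.

Besides the shell and the picture viewer there is one more tool, called as name(argument=value, ...) on one line, values as JSON. drive_tool: Moves the arm, as the interface text tells. Its arguments: {"type":"object","properties":{"series":{"type":"array"},"hand":{"type":"number"},"newtons":{"type":"number"}},"required":["series"]}

```bash
mkdir -p pics
python3 - <<'E'
from bench import r, vision
import cv2,pickle,numpy as np
s=r.read_state(); print(s['time'],s['ee_pos'],s['eef_rot'],s['width'])
d={n:vision.camera(n) for n in("scene","side","wrist")}
d['state']=s
pickle.dump(d,open('d0.pkl','wb'))
for n in("scene","side"):
    cv2.imwrite(f'pics/{n}0.png',cv2.resize(d[n]['color'][:,:,::-1],(800,600),interpolation=cv2.INTER_CUBIC))
    print(n,d[n]['intrinsics'].tolist(),(-d[n]['R'].T@d[n]['t']).round(3),d[n]['R'].round(3).tolist())
print(d['wrist']['mount'])
E
```

```text
0.0 [0.18390859 0.59695822 0.22975795] [ 1.48863850e-01  9.88857454e-01 -6.96044597e-04 -7.34024900e-05] 0.08683425766250144
scene [[460.2465418656744, 0.0, 276.5508426011387], [0.0, 460.2465418656744, 198.68033983418988], [0.0, 0.0, 1.0]] [ 0.07  -0.571  0.642] [[0.752, -0.659, -0.008], [-0.371, -0.414, -0.831], [0.544, 0.628, -0.556]]
side [[493.7691213339605, 0.0, 281.3330930599208], [0.0, 493.7691213339605, 210.9130383699463], [0.0, 0.0, 1.0]] [ 0.202 -0.789  0.858] [[0.912, -0.41, 0.007], [-0.265, -0.602, -0.753], [0.313, 0.685, -0.658]]
[[-7.96188449e-04 -9.54147883e-01 -2.99334568e-01  8.19966140e-02]
 [ 9.99999164e-01 -1.06477606e-03  7.34181947e-04  1.08130465e-05]
 [-1.01924243e-03 -2.99333733e-01  9.54147933e-01 -1.54630900e-01]
 [ 0.00000000e+00  0.00000000e+00  0.00000000e+00  1.00000000e+00]]
```

View pics/scene0.png

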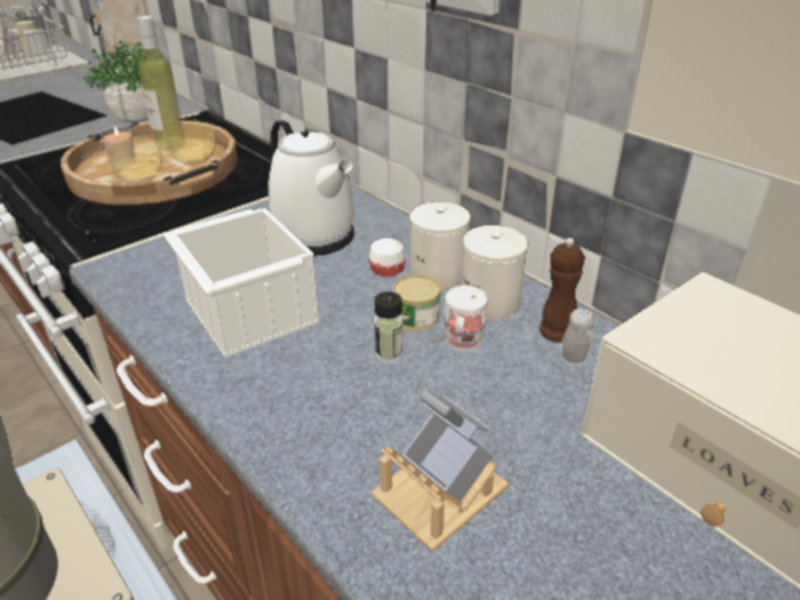

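View pics/side0.png

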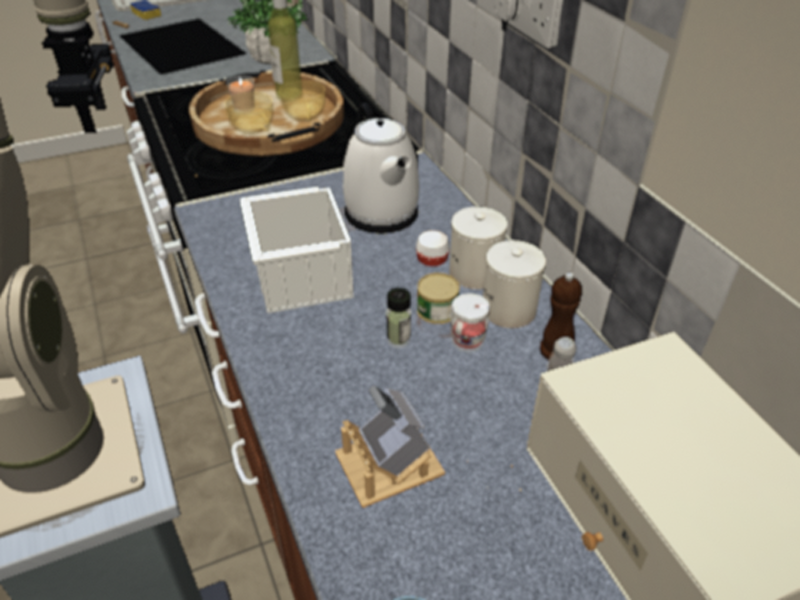

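The scene view shows the tub left: its rim corners are near-left (168,235), near-right (208,290), far-right (313,258) and far-left (265,211). The jar is at about (389,325), the tin (417,303) and jam jar (466,318) are behind it, and the drainer with the caddy is at about (445,465). In the side view the tub corners are (242,197), (257,255), (350,240), (334,190), and the jar is at (399,317). I'll zoom in on the caddy and triangulate the rest.

```bash
cat > h.py <<'E'
import numpy as np,pickle,cv2
from scipy.spatial.transform import Rotation as Ro
def ray(c,uv):
    d=c['R'].T@np.linalg.solve(c['intrinsics'],[uv[0],uv[1],1]); return -c['R'].T@c['t'],d/np.linalg.norm(d)
def onz(c,uv,z):
    o,d=ray(c,uv); return o+d*(z-o[2])/d[2]
def tri(c1,u1,c2,u2):
    A=np.zeros((3,3));b=np.zeros(3);R=[ray(c1,u1),ray(c2,u2)]
    for o,d in R:
        P=np.eye(3)-np.outer(d,d);A+=P;b+=P@o
    x=np.linalg.solve(A,b);return x,sum(np.linalg.norm(np.cross(x-o,d)) for o,d in R)
def wristcam(c,s):
    M=np.array(c['mount']);T=np.eye(4);T[:3,:3]=Ro.from_quat(s['eef_rot']).as_matrix();T[:3,3]=s['ee_pos']
    W=T@M;return dict(intrinsics=np.array(c['intrinsics']),R=W[:3,:3].T,t=-W[:3,:3].T@W[:3,3],color=c['color'])
def proj(c,X):
    p=c['intrinsics']@(c['R']@np.asarray(X)+c['t']);return p[:2]/p[2]
E
python3 - <<'E'
from h import *
d=pickle.load(open('d0.pkl','rb'));S,D=d['scene'],d['side'];k=.7
for n,a,b in [('nl',(168,235),(242,197)),('nr',(208,290),(257,255)),('fr',(313,258),(350,240)),('fl',(265,211),(334,190)),('jartop',(389,299),(399,295)),('jarbase',(389,355),(398,339)),('tin',(417,290),(438,286)),('jam',(466,297),(470,306)),('drRight',(507,486),(442,466)),('drNear',(434,546),(366,501)),('drLeft',(374,492),(337,456)),('kettletop',(303,135),(380,125))]:
    x,e=tri(S,np.array(a)*k,D,np.array(b)*k);print(n,x.round(3),round(e,4))
for n,a in [('R',(507,484)),('N',(434,544)),('L',(374,490))]: print(n,onz(S,np.array(a)*k,0.01).round(3))
c1=S['color'][265:385,255:365];c2=D['color'][260:360,225:320]
im=np.zeros((440,800,3),np.uint8)
im[:436,:400]=cv2.resize(c1,(400,436),interpolation=cv2.INTER_CUBIC);im[:421,400:]=cv2.resize(c2,(400,421),interpolation=cv2.INTER_CUBIC)
cv2.imwrite('pics/crop1.png',im[:,:,::-1])
E
```

```text
nl [0.396 0.359 0.129] 0.0053
nr [0.376 0.192 0.117] 0.0034
fr [0.536 0.16  0.121] 0.0067
fl [0.574 0.354 0.108] 0.0047
jartop [0.562 0.009 0.108] 0.0006
jarbase [0.562 0.012 0.004] 0.0008
tin [0.659 0.056 0.056] 0.0021
jam [ 0.667 -0.041  0.088] 0.0017
drRight [ 0.508 -0.264  0.01 ] 0.0098
drNear [ 0.391 -0.262 -0.001] 0.0028
drLeft [ 0.38  -0.174  0.007] 0.008
kettletop [0.689 0.39  0.207] 0.0042
R [ 0.507 -0.267  0.01 ]
N [ 0.386 -0.268  0.01 ]
L [ 0.383 -0.169  0.01 ]
```

View pics/crop1.png

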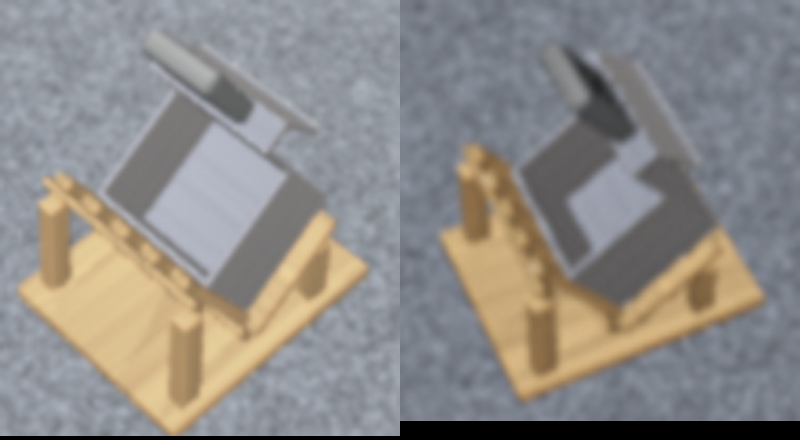

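The crop shows the caddy leaning to the robot's side. The tab's end face is centred near crop (184,60) on the left and (565,73) on the right. I'll move over the tub for a close wrist look.

drive_tool(series=[[[2,-3,2],2.1],[[3,-4.2,2],2.1],[[3,-4.2,2],2.1],[[3,-4.2,2],2.1],[[3,-4.2,1],2.1],[[3,-4.2,1],2.1],[[3,-4.2,0],2.1],[[2.6,-4.2,0],2.1],[[0,-1.3,0],0],[[0,0,0],0]], hand=0)

```text
time: 1.4
ee_pos: [0.4097, 0.2602, 0.3306]
eef_rot: [0.003, 1.0, 0.0, -0.0]
ft_force: [-0.5, 1.0, -0.4]
width: 0.0868
grip_force: 0.0
```

Run:
```python
from h import *
from bench import r,vision
s=r.read_state();w=vision.camera('wrist')
print(s['time'],s['ee_pos'],Ro.from_quat(s['eef_rot']).as_matrix()[:,1].round(3),s['ft_force'])
pickle.dump((s,w),open('w1.pkl','wb'));print(w['intrinsics'])
c=wristcam(w,s);cv2.imwrite('pics/w1.png',w['color'][:,:,::-1])
d=pickle.load(open('d0.pkl','rb'));x=tri(d['scene'],(305.6,281.5),d['side'],(264.2,277.3));print('tabtop',x)
```

```text
1.4 [0.40972029 0.26016736 0.33063631] [0.007 1.    0.   ] [-0.45850809  0.98632048 -0.38577086]
[[328.92926113   0.         281.37742831]
 [  0.         328.92926113 213.30182236]
 [  0.           0.           1.        ]]
tabtop (array([ 0.42749965, -0.22249583,  0.16189677]), np.float64(0.0006373758336706841))
```

View pics/w1.png

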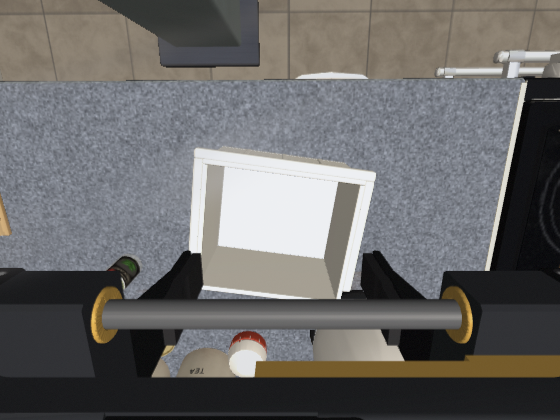

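The wrist view, with the robot's side up and -y left, shows the tub: near rim from (195,151) to (373,174), and the far wall's thin white edge from about (200,289) to (340,299). I'll measure that edge column by column.

Run:
```python
from h import *
s,w=pickle.load(open('w1.pkl','rb'));c=wristcam(w,s);g=w['color'].astype(int).min(2)
for u in (212,250,290,325): print(u,g[278:306,u].tolist())
for v in (200,230): print(v,g[v,186:226].tolist(),g[v,325:372].tolist())
for n,uv in [('nl-',(195,151)),('nr+',(373,174))]: print(n,onz(c,uv,.13).round(4))
P=[]
for u in range(212,336,2):
    col=g[280:304,u]; m=np.where(col>215)[0]
    if len(m) and len(m)<10:P.append((onz(c,(u,280+m.min()-.5),.13)[:2],onz(c,(u,280+m.max()+.5),.13)[:2],len(m)))
I=np.array([p[0] for p in P]);O=np.array([p[1] for p in P]);print(len(P),P[0],P[-1])
for A in(I,O):
    f=np.polyfit(A[:,1],A[:,0],1);print('x=a*y+b',f,'res',np.std(A[:,0]-np.polyval(f,A[:,1])))
```

```text
212 [146, 146, 146, 147, 147, 146, 147, 149, 185, 237, 237, 236, 220, 113, 107, 111, 110, 109, 121, 133, 124, 53, 47, 55, 63, 68, 74, 79]
250 [147, 147, 147, 147, 147, 146, 146, 146, 146, 147, 146, 146, 168, 230, 237, 237, 230, 152, 115, 115, 112, 57, 45, 55, 64, 70, 74, 79]
290 [146, 147, 146, 146, 146, 147, 146, 146, 146, 146, 146, 147, 146, 147, 147, 146, 144, 170, 237, 237, 225, 81, 47, 54, 64, 69, 73, 78]
325 [146, 147, 147, 147, 147, 146, 146, 147, 146, 146, 147, 147, 146, 146, 146, 146, 148, 146, 147, 146, 135, 59, 45, 56, 63, 69, 73, 78]
200 [135, 136, 136, 134, 129, 166, 220, 232, 232, 232, 233, 233, 233, 232, 222, 234, 234, 234, 227, 145, 147, 147, 147, 147, 147, 147, 147, 146, 146, 146, 146, 145, 146, 145, 148, 186, 237, 237, 236, 237] [237, 237, 237, 237, 237, 238, 237, 237, 235, 209, 106, 107, 107, 107, 107, 107, 106, 107, 107, 107, 106, 106, 108, 107, 107, 106, 107, 106, 107, 107, 106, 121, 214, 237, 237, 237, 236, 229, 237, 237, 237, 237, 238, 237, 235, 191, 115]
230 [121, 128, 126, 133, 216, 236, 237, 237, 237, 237, 237, 236, 221, 237, 237, 237, 231, 135, 139, 139, 139, 139, 139, 139, 139, 139, 139, 139, 139, 139, 140, 139, 154, 226, 237, 237, 237, 237, 237, 237] [237, 238, 237, 228, 107, 107, 107, 106, 107, 107, 107, 107, 107, 107, 107, 107, 106, 107, 107, 106, 107, 106, 107, 107, 109, 144, 227, 238, 237, 237, 228, 235, 237, 237, 237, 237, 238, 237, 227, 127, 124, 113, 120, 122, 123, 128, 127]
nl- [0.3688 0.1684 0.13  ]
nr+ [0.3951 0.3605 0.13  ]
49 (array([0.5319049 , 0.17504679]), array([0.53740818, 0.17465785]), 4) (array([0.54814525, 0.29211273]), array([0.54955007, 0.29213626]), 1)
x=a*y+b [0.14537588 0.50605643] res 0.0003936494709531466
x=a*y+b [0.12059361 0.51650899] res 0.0008736253786185628
```

Tub: yaw −0.143 rad and rim middle ≈ (0.544, 0.241, 0.13). The flange midpoint plus the known depth agrees with the measured edge. Next I'll look at the caddy from above.

drive_tool(series=[[[0.5,-4,0],0],[[0.5,-5.6,0],0],[[0.5,-5.6,0],0],[[0.5,-5.6,0],0],[[0,-5.6,0],0],[[0,-5.6,0],0],[[0,-5.6,-0.5],0],[[0,-5.6,-1],0],[[0,-5,-0.5],0],[[0,0,0],0]])

```text
time: 2.7
ee_pos: [0.4298, -0.2237, 0.3104]
eef_rot: [0.005, 1.0, -0.001, -0.0]
ft_force: [0.6, 0.7, -0.3]
width: 0.0867
grip_force: 0.0
```

Run:
```python
from h import *
from bench import r,vision
s=r.read_state();w=vision.camera('wrist')
print(s['time'],s['ee_pos'],Ro.from_quat(s['eef_rot']).as_matrix()[:,1].round(3),s['ft_force'])
pickle.dump((s,w),open('w2.pkl','wb'))
c=wristcam(w,s);print(proj(c,[.4275,-.2225,.162]))
cv2.imwrite('pics/w2.png',cv2.resize(w['color'][60:320,120:440,::-1],(800,650),interpolation=cv2.INTER_CUBIC)[:600])
```

```text
2.7 [ 0.42979789 -0.22370254  0.31044797] [ 0.009  1.    -0.001] [ 0.6101466   0.68409101 -0.28534426]
[282.7556058  197.86743541]
```

View pics/w2.png

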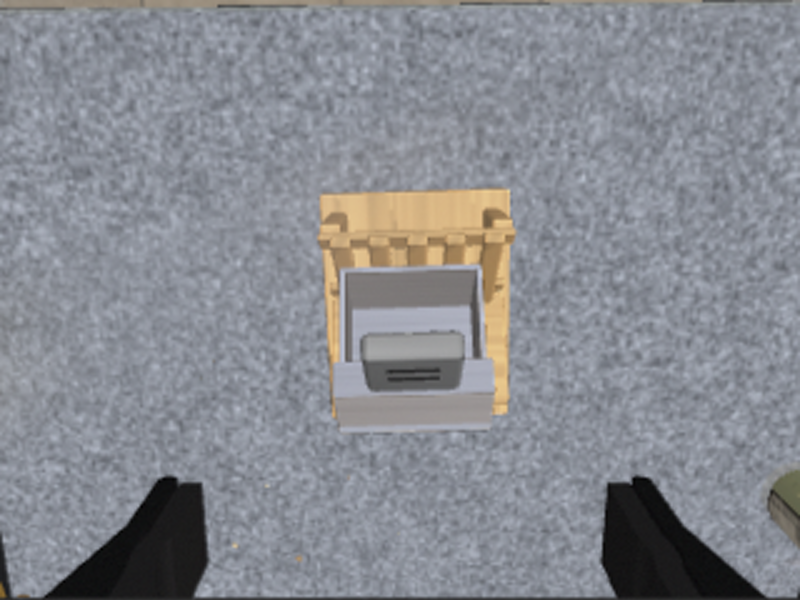

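The wrist view shows the tab's end face centred at crop (413,347), which is pixel (285,199), against (283,198) predicted from the two fixed cameras. The caddy's yaw is about +1°. I'll straddle the tab's 40 mm width and leave the caddy able to pivot about y.

drive_tool(series=[[[0.6,0.3,-2],1.5],[[0,0,-3],0],[[0,0,-3],0],[[0,0,-3],0],[[0,0,-2.5],0],[[0,0,-1.5],0],[[0,0,-1.1],0],[[0,0,-1],0],[[0,0,0],0],[[0,0,0],0]], hand=0, newtons=14)

```text
time: 4.0
ee_pos: [0.4362, -0.2188, 0.14]
eef_rot: [-0.01, 1.0, -0.0, 0.0]
ft_force: [-0.1, -0.4, 0.1]
width: 0.0871
grip_force: 0.0
```

drive_tool(series=[[[0,0,0],0],[[0,0,0],0],[[0,0,0],0],[[0,0,0],0],[[0,0,0],0],[[0,0,0],0],[[0,0,0],0],[[0,0,0],0],[[0,0,0],0],[[0,0,0],0]], hand=1, newtons=14)

```text
time: 5.25
ee_pos: [0.436, -0.2186, 0.1395]
eef_rot: [-0.01, 1.0, 0.0, -0.0]
ft_force: [0.6, -0.8, -1.3]
width: 0.0398
grip_force: 13.9
```

drive_tool(series=[[[0,0,0.5],0],[[0,0,1],0],[[0,0,1.5],0],[[0,0,2],0],[[0,0,2],0],[[0,0,2],0],[[0,0,2.5],0],[[0,0,2.5],0],[[0,0,2],0],[[0,0,1],0]])

```text
time: 6.5
ee_pos: [0.4362, -0.219, 0.3113]
eef_rot: [-0.01, 1.0, 0.0, 0.001]
ft_force: [-0.7, 0.5, -1.8]
width: 0.04
grip_force: 13.9
```

Run:
```python
from h import *
from bench import r,vision
s=r.read_state();a=vision.camera('scene');b=vision.camera('side')
print(s['time'],s['ee_pos'],s['width'],s['grip_force'],s['ft_force'])
pickle.dump((s,a,b),open('l1.pkl','wb'))
p=s['ee_pos'];im=[]
for c in(a,b):
    u,v=proj(c,p).astype(int);print(u,v);u0,v0=max(u-75,0),max(v-70,0);print(u0,v0)
    im.append(cv2.resize(c['color'][v0:v0+190,u0:u0+130],(400,585),interpolation=cv2.INTER_CUBIC))
cv2.imwrite('pics/l1.png',np.hstack(im)[:,:,::-1])
```

```text
6.5 [ 0.4361717  -0.21900396  0.31131129] 0.040025820822681704 13.90360264107585 [-0.7372371   0.54745731 -1.79758607]
311 193
236 123
266 214
191 144
```

View pics/l1.png

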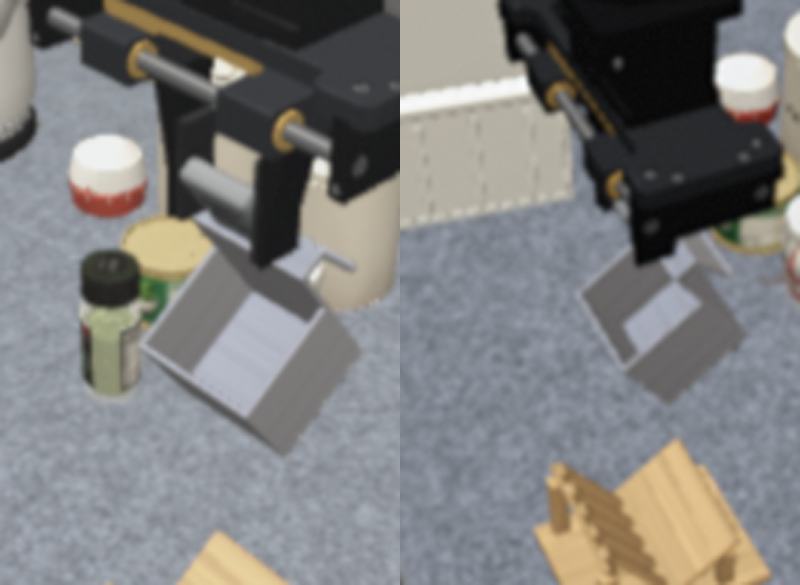

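The caddy is held by its tab at about 35° lean, clear of the rack. Carry it over the tub with a turn of −9° and lower it inside, short of the far wall.

drive_tool(series=[[[0,2.2,0],-0.9],[[0.3,4,0],-0.9],[[0.3,4.5,0],-0.9],[[0.3,4.5,0],-0.9],[[0.3,4.5,0],-0.9],[[0.3,4.5,0],-0.9],[[0.3,4.5,0],-0.9],[[0.3,4.5,0],-0.9],[[0.3,4.5,0],-1],[[0.2,4,0],-1]])

```text
time: 7.85
ee_pos: [0.4615, 0.1998, 0.3086]
eef_rot: [0.07, 0.998, -0.0, -0.001]
ft_force: [0.1, -0.3, -1.4]
width: 0.0399
grip_force: 13.9
```

drive_tool(series=[[[0,3,0],0],[[0,2,0],0],[[0,0.5,0],0],[[0,0,-1],0],[[0,0,-2],0],[[0,0,-2.5],0],[[0,0,-2.5],0],[[0,0,-2.2],0],[[0,0,-1.4],0],[[0,0,-0.6],0]])

```text
time: 9.1
ee_pos: [0.4619, 0.2525, 0.1869]
eef_rot: [0.07, 0.998, -0.0, -0.0]
ft_force: [-0.5, 0.5, -1.4]
width: 0.0399
grip_force: 13.9
```

Run:
```python
from h import *
from bench import r,vision
s=r.read_state()
p=s['ee_pos'];R=Ro.from_quat(s['eef_rot']).as_matrix();print(s['time'],p,R[:,1].round(3),s['width'],s['grip_force'],s['ft_force'])
n=np.array([.990,-.1425]);q=np.array([.1425,.99]);e=p[:2]-[.541,.2418];print('n,q mm',1e3*e@n,1e3*e@q)
```

```text
9.1 [0.46190708 0.25250218 0.18691325] [ 0.14   0.99  -0.001] 0.0398568787612198 13.903163010254502 [-0.46882914  0.53799882 -1.36009099]
n,q mm -79.82704587934565 -0.675586535582179
```

drive_tool(series=[[[0.6,-0.1,0.3],0],[[0.6,-0.1,0],0],[[0.6,-0.1,0],0],[[0.6,-0.1,0],0],[[0.6,-0.1,0],0],[[0.6,-0.1,0],0],[[0.6,-0.1,0],0],[[0.6,0,0],0],[[0.6,-0.1,0],0],[[0,0,0],0]])

```text
time: 10.35
ee_pos: [0.5165, 0.2453, 0.1905]
eef_rot: [0.07, 0.998, 0.0, 0.0]
ft_force: [-0.5, 1.1, -2.0]
width: 0.0396
grip_force: 14.0
```

Run:
```python
from h import *
from bench import r,vision
s=r.read_state();a=vision.camera('scene');b=vision.camera('side')
p=s['ee_pos'];print(s['time'],p,s['width'],s['grip_force'],s['ft_force'],s['torque'])
n=np.array([.990,-.1425]);q=np.array([.1425,.99]);e=p[:2]-[.541,.2418];print('n,q mm',1e3*e@n,1e3*e@q)
im=[]
for c in(a,b):
    u,v=proj(c,p).astype(int);u0,v0=max(u-60,0),max(v-40,0);print(u,v,u0,v0)
    im.append(cv2.resize(c['color'][v0:v0+120,u0:u0+120],(400,400),interpolation=cv2.INTER_CUBIC))
cv2.imwrite('pics/p1.png',np.hstack(im)[:,:,::-1])
```

```text
10.35 [0.51646642 0.24525775 0.19049705] 0.03962817154405991 13.999708264600486 [-0.45708461  1.14267379 -2.02574484] [0.06655754 0.06908433 0.03404208]
n,q mm -24.78097699286799 -0.07286678019160434
185 140 125 100
224 130 164 90
```

View pics/p1.png

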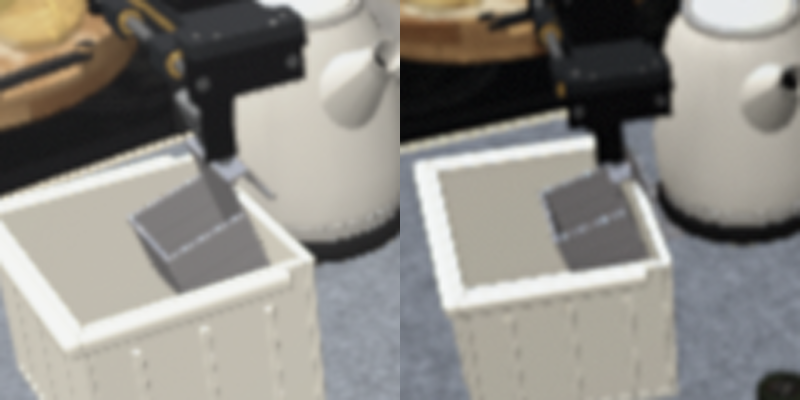

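The pictures show the bottom edge against the far wall and the caddy swinging upright, with its lip above the rim. Continue to upright.

drive_tool(series=[[[0.4,0,0],0],[[0.4,-0.1,0],0],[[0.4,-0.1,0],0],[[0.4,0,0],0],[[0.4,-0.1,0],0],[[0.4,0,0],0],[[0.4,-0.1,0],0],[[0.3,0,0],0],[[0.1,0,0],0],[[0,0,0],0]])

```text
time: 11.7
ee_pos: [0.5478, 0.2411, 0.1903]
eef_rot: [0.07, 0.998, -0.0, -0.0]
ft_force: [-1.9, -0.9, -2.0]
width: 0.0397
grip_force: 14.0
```

Run:
```python
from h import *
from bench import r,vision
s=r.read_state();a=vision.camera('scene');b=vision.camera('side')
p=s['ee_pos'];print(s['time'],p,s['width'],s['grip_force'],s['ft_force'],s['torque'])
n=np.array([.990,-.1425]);q=np.array([.1425,.99]);e=p[:2]-[.541,.2418];print('n,q mm',1e3*e@n,1e3*e@q)
im=[]
for c in(a,b):
    u,v=proj(c,p).astype(int);u0,v0=max(u-60,0),max(v-40,0);print(u,v,u0,v0)
    im.append(cv2.resize(c['color'][v0:v0+120,u0:u0+120],(400,400),interpolation=cv2.INTER_CUBIC))
cv2.imwrite('pics/p2.png',np.hstack(im)[:,:,::-1])
```

```text
11.7 [0.5477999  0.24111836 0.19030262] 0.039733506221555005 14.001312704058364 [-1.88096139 -0.85324047 -1.98862355] [-0.18192775  0.71521362 -0.00876815]
n,q mm 6.829031423605928 0.2941608206248296
198 136 138 96
237 128 177 88
```

View pics/p2.png

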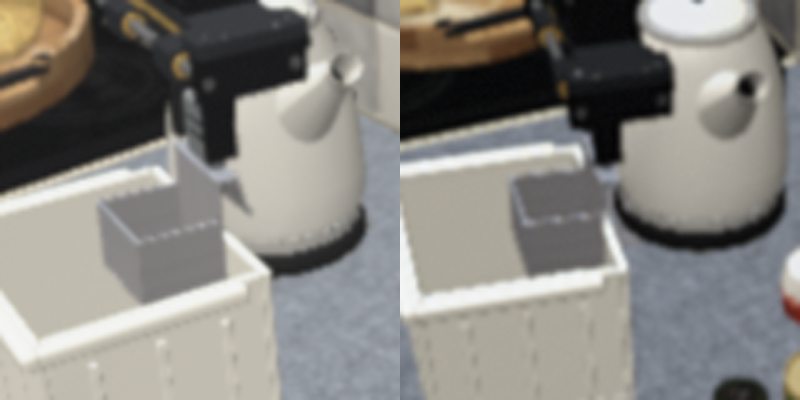

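The caddy is now upright with its lip outside the far wall. I'll lower it onto the rim.

drive_tool(series=[[[0,0,-0.2],0],[[0,0,-0.4],0],[[0,0,-0.4],0],[[0,0,-0.4],0],[[0,0,-0.4],0],[[0,0,-0.4],0],[[0,0,-0.4],0],[[0,0,-0.4],0],[[0,0,-0.2],0],[[0,0,0],0]])

```text
time: 13.05
ee_pos: [0.5477, 0.2414, 0.1581]
eef_rot: [0.07, 0.998, -0.0, -0.0]
ft_force: [-4.2, 0.7, -2.2]
width: 0.0399
grip_force: 14.0
```

drive_tool(series=[[[0,0,-0.1],0],[[0,0,-0.1],0],[[0,0,-0.1],0],[[0,0,-0.1],0],[[0,0,-0.1],0],[[0,0,-0.1],0],[[0,0,-0.1],0],[[0,0,0],0],[[0,0,0],0],[[0,0,0],0]])

```text
time: 14.3
ee_pos: [0.5477, 0.2416, 0.1517]
eef_rot: [0.07, 0.998, 0.0, -0.0]
ft_force: [-5.9, 1.5, 1.5]
width: 0.0399
grip_force: 14.0
```

Run:
```python
from h import *
from bench import r,vision
s=r.read_state();a=vision.camera('scene');b=vision.camera('side')
p=s['ee_pos'];print(s['time'],p,s['width'],s['grip_force'],s['ft_force'],s['torque'])
n=np.array([.990,-.1425]);q=np.array([.1425,.99]);e=p[:2]-[.541,.2418];print('n,q mm',1e3*e@n,1e3*e@q)
im=[]
for c in(a,b):
    u,v=proj(c,p).astype(int);u0,v0=max(u-60,0),max(v-40,0);print(u,v,u0,v0)
    im.append(cv2.resize(c['color'][v0:v0+120,u0:u0+120],(400,400),interpolation=cv2.INTER_CUBIC))
cv2.imwrite('pics/p3.png',np.hstack(im)[:,:,::-1])
```

```text
14.3 [0.54770389 0.24157306 0.15165801] 0.03991379148346251 14.000043062260374 [-5.8894333   1.54176414  1.53226872] [ 0.23449304  1.45762832 -0.00976068]
n,q mm 6.669190098512136 0.7306328818114829
200 151 140 111
237 141 177 101
```

View pics/p3.png

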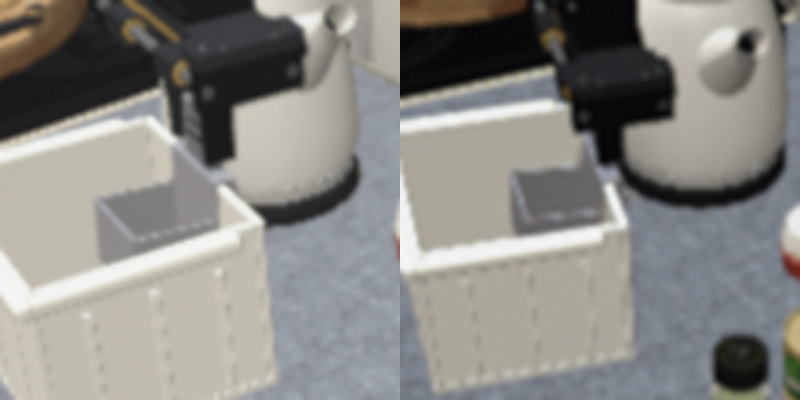

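It's near the expected seat height of 0.152, with 6 N of side push. I'll relieve the side push and press slightly to confirm.

drive_tool(series=[[[-0.1,0,0],0],[[-0.1,0,0],0],[[0,0,0],0],[[0,0,-0.1],0],[[0,0,-0.1],0],[[0,0,-0.1],0],[[0,0,0],0],[[0,0,0],0],[[0,0,0],0],[[0,0,0],0]])

```text
time: 15.65
ee_pos: [0.5471, 0.2409, 0.1509]
eef_rot: [0.07, 0.998, 0.001, 0.001]
ft_force: [-5.0, -3.8, 15.9]
width: 0.04
grip_force: 14.0
```

Seated: 16 N upward. Relieve the pressure, then release and rise.

drive_tool(series=[[[0,0,0.1],0],[[0,0,0.1],0],[[0,0,0],0],[[0,0,0],0],[[0,0,0],0],[[0,0,0],0],[[0,0,0],0],[[0,0,0],0],[[0,0,0],0],[[0,0,0],0]])

```text
time: 16.9
ee_pos: [0.5466, 0.2411, 0.151]
eef_rot: [0.07, 0.998, 0.0, 0.001]
ft_force: [1.9, -1.3, 5.5]
width: 0.0397
grip_force: 14.0
```

drive_tool(series=[[[0,0,0],0],[[0,0,0],0],[[0,0,0],0],[[0,0,0],0],[[0,0,0],0],[[0,0,0],0],[[0,0,0],0],[[0,0,0],0],[[0,0,0],0],[[0,0,0],0]], hand=0)

```text
time: 18.15
ee_pos: [0.546, 0.2414, 0.1506]
eef_rot: [0.07, 0.998, 0.0, 0.0]
ft_force: [0.1, -0.5, -0.7]
width: 0.0871
grip_force: 0.0
```

drive_tool(series=[[[0,0,1],0],[[0,0,2],0],[[0,0,2],0],[[0,0,3],0],[[0,0,3],0],[[0,0,3],0],[[0,0,2],0],[[0,0,0],0],[[0,0,0],0],[[0,0,0],0]])

```text
time: 19.4
ee_pos: [0.5456, 0.2412, 0.3095]
eef_rot: [0.07, 0.998, -0.0, -0.001]
ft_force: [0.4, -0.4, 0.4]
width: 0.0866
grip_force: 0.0
```

Run:
```python
from h import *
from bench import r,vision
s=r.read_state();w=vision.camera('wrist');b=vision.camera('side');a=vision.camera('scene')
p=s['ee_pos'];print(s['time'],p,s['width'],s['ft_force'])
pickle.dump((s,w,a,b),open('w3.pkl','wb'))
c=wristcam(w,s);q=np.array([.544,.2414]);n=np.array([.990,-.1425]);t=np.array([.1425,.99])
for x,y,z in[(-.071,0.0,.009),(.003,0,.102),(-.034,0,.059)]: print('pred',proj(c,np.r_[q+n*x+t*y,.13-.075+z]))
im1=cv2.resize(w['color'][100:320,170:390],(400,400),interpolation=cv2.INTER_CUBIC)
im2=cv2.resize(b['color'][90:210,160:280],(400,400),interpolation=cv2.INTER_CUBIC)
cv2.imwrite('pics/p4.png',np.hstack([im1,im2])[:,:,::-1])
```

```text
19.4 [0.54559369 0.24121683 0.30953466] 0.08658628106956712 [ 0.42286721 -0.37324637  0.36058464]
pred [281.46277277 118.73770546]
pred [281.31793635 200.64811385]
pred [281.39774443 156.24192246]
```

View pics/p4.png

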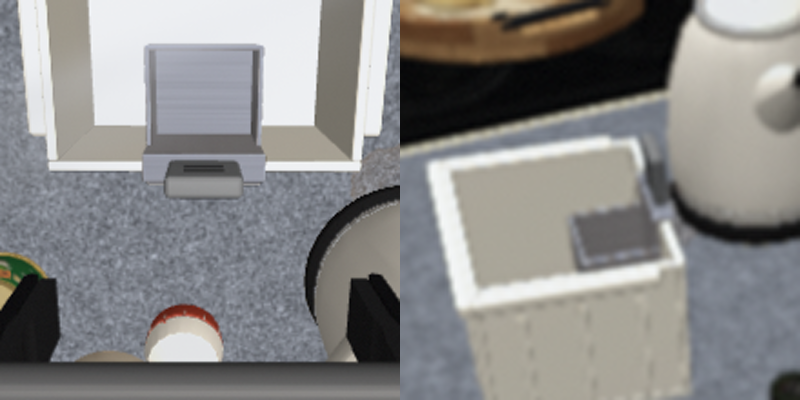

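The caddy hangs square on the far wall, with its tab at crop (203,186) and pocket from x 145 to 263. The jar is next; my picture allowance is used up, so I'll use numeric masks from here.

drive_tool(series=[[[0.2,-2,0],0],[[0.2,-3,0],0],[[0.2,-3,0],0],[[0.2,-3,0],0],[[0.2,-3,0],0],[[0.2,-3,0],0],[[0.2,-3,0],0],[[0.2,-2.1,0],0],[[0,-1,0],0],[[0,0,0],0]])

```text
time: 20.8
ee_pos: [0.5618, 0.0094, 0.3106]
eef_rot: [0.071, 0.998, 0.0, 0.0]
ft_force: [-0.5, 0.5, 0.2]
width: 0.0868
grip_force: 0.0
```

Run:
```python
from h import *
from bench import r,vision
s0,w0,_,_=pickle.load(open('w3.pkl','rb'));c=wristcam(w0,s0)
f=lambda x,y:(170+x/1.818,100+y/1.818)
q=np.array([.544,.2414]);n=np.array([.990,-.1425]);t=np.array([.1425,.99])
for nm,uv,z in[('front',f(204,44),.105),('L',f(145,100),.105),('R',f(263,100),.105),('tab',f(203,186),.177)]:
    X=onz(c,uv,z);e=X[:2]-q;print(nm,X.round(4),'rim frame mm',(1e3*np.array([e@n,e@t])).round(1))
s=r.read_state();w=vision.camera('wrist');c=wristcam(w,s);p=s['ee_pos'];print(s['time'],p)
pu=proj(c,[.562,.0105,.105]);print('pred',pu)
g=w['color'].astype(int).max(2);m=(g<60).astype(np.uint8)
k,L,st,ce=cv2.connectedComponentsWithStats(m)
for i in range(1,k):
    if st[i,4]>80: print(st[i],ce[i].round(1))
cs,_=cv2.findContours(m,cv2.RETR_EXTERNAL,cv2.CHAIN_APPROX_NONE)
for q in cs:
    (x,y),rad=cv2.minEnclosingCircle(q)
    if abs(x-pu[0])<40 and abs(y-pu[1])<40 and rad>8: print(x,y,rad,onz(c,(x,y),.105),'r mm',rad*np.linalg.norm(onz(c,(x+1,y),.105)-onz(c,(x,y),.105))*1e3)
u,v=pu.astype(int)
print(g[v,u-40:u+40:2].tolist());print(g[v-40:v+40:2,u].tolist())
```

```text
front [0.4784 0.2516 0.105 ] rim frame mm [-66.4   0.8]
L [0.5054 0.2123 0.105 ] rim frame mm [-34.1 -34.3]
R [0.5153 0.282  0.105 ] rim frame mm [-34.2  36.1]
tab [0.5432 0.2418 0.177 ] rim frame mm [-0.9  0.3]
20.8 [0.56177355 0.0094008  0.31062819]
pred [282.16079689 186.87477666]
[268 168  35  37 933] [285.  185.9]
[ 492  168   68  100 1323] [513.9 208.6]
[    0   251   560   169 50189] [265.6 355.1]
[195 330  33  39 470] [212.5 353.1]
285.4005126953125 185.84555053710938 18.380207061767578 [0.56134949 0.0142534  0.105     ] r mm 20.56136627727614
[150, 155, 150, 165, 150, 144, 131, 140, 148, 133, 157, 141, 137, 49, 54, 50, 53, 53, 37, 105, 46, 31, 37, 111, 82, 42, 50, 49, 47, 49, 51, 144, 135, 135, 158, 150, 163, 160, 158, 155]
[140, 154, 160, 163, 144, 158, 138, 57, 51, 122, 176, 39, 39, 52, 50, 51, 49, 34, 33, 34, 46, 145, 63, 33, 33, 57, 45, 51, 51, 66, 140, 160, 155, 153, 152, 150, 140, 136, 140, 140]
```

The jar is at (0.561, 0.014), and the measured radius of 20.6 mm matches its 41 mm diameter. The pocket centre is at about −35 mm in the rim frame. Descend and grip.

drive_tool(series=[[[0,0.4,-2],0],[[0,0,-3.5],0],[[0,0,-4],0],[[0,0,-4],0],[[0,0,-4],0],[[0,0,-3],0],[[0,0,-2],0],[[0,0,-1.5],0],[[0,0,-0.1],0],[[0,0,0],0]])

```text
time: 22.1
ee_pos: [0.5624, 0.0146, 0.0703]
eef_rot: [0.07, 0.998, 0.0, 0.0]
ft_force: [0.5, 0.2, 0.4]
width: 0.087
grip_force: 0.0
```

drive_tool(series=[[[0,0,0],0],[[0,0,0],0],[[0,0,0],0],[[0,0,0],0],[[0,0,0],0],[[0,0,0],0],[[0,0,0],0],[[0,0,0],0],[[0,0,0],0],[[0,0,0],0]], hand=1, newtons=20)

```text
time: 23.35
ee_pos: [0.5619, 0.0143, 0.0696]
eef_rot: [0.07, 0.998, 0.0, -0.0]
ft_force: [0.4, -0.2, -0.4]
width: 0.0402
grip_force: 20.0
```

drive_tool(series=[[[0,0,0.5],0],[[0,0,1.5],0],[[0,0,2.5],0],[[0,0,2.5],0],[[0,0,3],0],[[0,0,3],0],[[0,0,3],0],[[0,0,2.5],0],[[0,0,1],0],[[0,0,0.5],0]])

```text
time: 24.6
ee_pos: [0.5619, 0.0143, 0.27]
eef_rot: [0.07, 0.998, 0.0, 0.0]
ft_force: [0.6, -0.1, -1.3]
width: 0.0404
grip_force: 20.0
```

drive_tool(series=[[[-0.5,1.5,0],0],[[-0.6,2.5,0],0],[[-0.6,3,0],0],[[-0.6,3,0],0],[[-0.6,3,0],0],[[-0.6,3,0],0],[[-0.6,3,0],0],[[-0.6,2.3,0],0],[[-0.4,1.5,0],0],[[-0.2,0.5,0],0]])

```text
time: 25.85
ee_pos: [0.5082, 0.2483, 0.269]
eef_rot: [0.069, 0.998, -0.0, -0.0]
ft_force: [0.1, -0.7, -1.2]
width: 0.0404
grip_force: 20.0
```

Run:
```python
from h import *
from bench import r,vision
s=r.read_state();w=vision.camera('wrist');a=vision.camera('scene');b=vision.camera('side')
p=s['ee_pos'];print(s['time'],p,s['width'],s['grip_force'],s['ft_force'],Ro.from_quat(s['eef_rot']).as_matrix()[:,1])
q=np.array([.544,.2414]);n=np.array([.990,-.1425]);t=np.array([.1425,.99]);e=p[:2]-q;print(1e3*e@n,1e3*e@t)
# jar tilt check: triangulate cap top by dark mask is occluded by gripper; find green jar body instead
for c in(a,b):
    hsv=cv2.cvtColor(c['color'],cv2.COLOR_RGB2HSV);m=cv2.inRange(hsv,(25,50,60),(60,255,255))
    u,v=proj(c,p-[0,0,.045]);print('pred mid-body',u,v)
    k,L,st,ce=cv2.connectedComponentsWithStats(m)
    print([(st[i].tolist(),ce[i].round(1).tolist()) for i in range(1,k) if st[i,4]>25 and abs(ce[i][0]-u)<40 and abs(ce[i][1]-v)<50])
```

```text
25.85 [0.50823575 0.24833171 0.26899634] 0.04039918249518043 19.98628355562687 [ 0.06677219 -0.6967422  -1.22781239] [ 1.38130749e-01  9.90413874e-01 -5.04063580e-04]
-36.39437459203295 1.7659831198748523
pred mid-body 179.93725542658024 126.69076614832105
[([171, 109, 10, 27, 142], [176.2, 121.4])]
pred mid-body 220.46235073938544 118.83690466431374
[([212, 105, 10, 23, 135], [216.3, 116.6])]
```

The jar is held over the pocket centre: −36 mm along the wall normal and 2 mm along the wall. Lower to just above the floor, then slowly.

drive_tool(series=[[[0.1,-0.1,-1],0],[[0,0,-2],0],[[0,0,-2.5],0],[[0,0,-2],0],[[0,0,-1.3],0],[[0,0,-1],0],[[0,0,-1],0],[[0,0,-1],0],[[0,0,-0.8],0],[[0,0,0],0]])

```text
time: 27.25
ee_pos: [0.5097, 0.2462, 0.1429]
eef_rot: [0.07, 0.998, -0.0, -0.0]
ft_force: [0.2, 0.9, -1.9]
width: 0.0403
grip_force: 20.0
```

drive_tool(series=[[[0,0,-0.2],0],[[0,0,-0.2],0],[[0,0,-0.2],0],[[0,0,-0.2],0],[[0,0,-0.2],0],[[0,0,-0.1],0],[[0,0,-0.1],0],[[0,0,0],0],[[0,0,0],0],[[0,0,0],0]])

```text
time: 28.5
ee_pos: [0.51, 0.2464, 0.1316]
eef_rot: [0.07, 0.998, 0.0, 0.0]
ft_force: [0.9, -0.2, -1.5]
width: 0.0403
grip_force: 20.0
```

drive_tool(series=[[[0,0,-0.1],0],[[0,0,-0.1],0],[[0,0,-0.1],0],[[0,0,-0.1],0],[[0,0,0],0],[[0,0,0],0],[[0,0,0],0],[[0,0,0],0],[[0,0,0],0],[[0,0,0],0]])

```text
time: 29.75
ee_pos: [0.5101, 0.2464, 0.128]
eef_rot: [0.07, 0.998, 0.0, 0.0]
ft_force: [-1.9, -0.1, 6.5]
width: 0.0405
grip_force: 20.0
```

Floor contact is at the expected height. Ease off, open and rise.

drive_tool(series=[[[0,0,0.1],0],[[0,0,0],0],[[0,0,0],0],[[0,0,0],0],[[0,0,0],0],[[0,0,0],0],[[0,0,0],0],[[0,0,0],0],[[0,0,0],0],[[0,0,0],0]])

```text
time: 31.0
ee_pos: [0.51, 0.2464, 0.1286]
eef_rot: [0.07, 0.998, 0.0, 0.0]
ft_force: [0.4, 0.4, -1.7]
width: 0.0403
grip_force: 20.0
```

drive_tool(series=[[[0,0,0],0],[[0,0,0],0],[[0,0,0],0],[[0,0,0],0],[[0,0,0],0],[[0,0,0],0],[[0,0,0],0],[[0,0,0],0],[[0,0,0],0],[[0,0,0],0]], hand=0)

```text
time: 32.25
ee_pos: [0.51, 0.2463, 0.1286]
eef_rot: [0.07, 0.998, 0.0, -0.0]
ft_force: [-0.2, -0.3, -0.4]
width: 0.0871
grip_force: 0.0
```

drive_tool(series=[[[0,0,1],0],[[0,0,2],0],[[0,0,2],0],[[0,0,3],0],[[0,0,3],0],[[0,0,3],0],[[0,0,3],0],[[0,0,2],0],[[0,0,0],0],[[0,0,0],0]])

```text
time: 33.5
ee_pos: [0.5097, 0.2462, 0.3178]
eef_rot: [0.07, 0.998, -0.0, -0.0]
ft_force: [0.2, 0.2, -0.2]
width: 0.0871
grip_force: 0.0
```

Run:
```python
from h import *
from bench import r,vision
s=r.read_state();w=vision.camera('wrist');c=wristcam(w,s)
print(s['time'],s['ee_pos'],s['width'],s['ft_force'])
q=np.array([.544,.2414]);n=np.array([.990,-.1425]);t=np.array([.1425,.99])
m=(w['color'].max(2)<60).astype(np.uint8);m[250:]=0
cs,_=cv2.findContours(m,cv2.RETR_EXTERNAL,cv2.CHAIN_APPROX_NONE)
for k in cs:
    (x,y),rad=cv2.minEnclosingCircle(k)
    if rad>10 and 200<x<360:
        X=onz(c,(x,y),.164);e=X[:2]-q;print((x,y),rad,X,'rim mm',1e3*e@n,1e3*e@t,'r mm',rad*1e3*np.linalg.norm(onz(c,(x+1,y),.164)-X))
# rim edge still straight / lip: tab prediction and colour
for z in(.177,): print('tab px',proj(c,np.r_[q+n*.003,z]))
u,v=proj(c,np.r_[q+n*.003,.177]).astype(int);print(w['color'][v-16:v+16:2,u].tolist())
```

```text
33.5 [0.50969919 0.24618699 0.31783707] 0.0870783023493901 [ 0.15934347  0.22101372 -0.18691499]
(281.0, 226.5) 10.012592315673828 [0.53785441 0.24189059 0.164     ] rim mm -6.1540403408888675 -0.39006529216847796 r mm 9.966398902257756
(281.4478759765625, 195.8127899169922) 21.282861709594727 [0.50674414 0.24674653 0.164     ] rim mm -37.645182272208906 -0.015891140820119658 r mm 20.575967714648357
tab px [281.37806021 239.96666851]
[[48, 48, 50], [72, 73, 74], [51, 51, 51], [80, 80, 81], [115, 116, 117], [145, 145, 145], [150, 150, 152], [149, 149, 150], [146, 147, 147], [117, 118, 121], [134, 139, 148], [106, 109, 117], [126, 130, 140], [104, 107, 116], [122, 127, 136], [134, 139, 149]]
```

```bash
python3 -c "
from bench import r
print(r.close_job())"
```

```text
the job is handed in; nothing more can be done
None
```

The caddy hangs hooked over the tub's far wall with the spice jar standing upright on its floor. Both were set down gently, the tin and jam jar were not approached, and the job was handed in about 33.5 s into the 59 s limit; no verdict came back.

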